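Fit the feed bridge in a junction box

ROBOT

A 6-joint arm with a two-finger parallel gripper is mounted at the origin on the work surface. World frame = base frame: x ahead of the robot, y to its left, z up, the work surface at z = 0. Lengths are in m, angles in rad, forces in N, time in s.
With the tool pointing down it reaches from about 0.35 to 1 m from the base axis. Payload 7.1 kg.
Tool frame: the origin (TCP) lies on the mounting face of the last link; the fingertips stand 173 mm ahead of it and the grasp point (between the pads) lies 155 mm ahead of it; z points along the fingers, y is the line along which they close (so a half turn about z gives the same grasp; the last joint's range is limited). The gripper opens to 85 mm and grips with 20 to 120 N. Pads are 22 mm wide; open, the fingers measure 114 mm over their backs; the gripper's body (76 mm by 85 mm) begins 54 mm behind the grasp point. The pads swing forward as they close: fully open they stand 13 mm farther back than shut.
Start: joints at [1.304, 0.423, 1.63, -0, 1.089, -0.019], TCP at [0.153, 0.606, 0.405] pointing down, gripper open.
Joint ranges: [-3, 3], [-0.9, 2.11], [0.09, 2.58], [-1.31, 4.45], [0.11, 2.69], [-2.54, 2.54]. Speed limits (rad/s): [2.39, 2.39, 3.01, 3.14, 3.14, 3.14].

INTERFACE

Orientations are given as a rotation vector (axis times angle).
In Python, from rig import state, get_image, calibration, sign_off, masks_of gives the robot as it stands. The module is installed in compiled form; this text tells all that it offers.
- The arm moves only by the tool play_rows, never from a script. Its argument "steps" is a list that holds one entry, the list of rows, each a list of 7 numbers: the turn, a rotation vector about the world's x, y, z as a fraction of full scale, then the shift along the world's x, y, z as a fraction of full scale, then the finger opening in mm, from 0 to 85.4. A call has exactly 5 rows; each row shifts and turns the commanded pose from where the row before left it; what a row does not reach is not made up. Full scale, the value 1, is 0.025 m for a shift and 0.08 rad for a turn. A row lasts 1/10 s, in which the tool goes at most 50 mm and 8.59 degrees, less where a joint would pass 70% of its speed; a pose out of reach is approached as far as the arm can. A call with a number of a shift or a turn outside -1 to 1 is refused whole. A call with a gripper value outside its range is refused whole. The fingers move at their own pace and stop on an object; "grip_force" is the grip in N (left out, the last holds). Time passes only in rows, so rows that do not move let the fingers close, or fill a call up. It gives the time, the measured TCP pose, the force, the opening and the grip force at its end, in the units of the state.
- state(): the state, without advancing time (a new reading comes with each control period).
- get_image(name): name is "side" or "top"; returns the picture (384x512x3 uint8, blue, green, red); there is no depth.
- calibration(name): a dict with "mtx" (3x3 intrinsics, pixels), "pose" (4x4, takes a point from camera to world coordinates). Camera axes: x right, y down, z forward; pixel columns grow to the right and rows downward; lengths in m; the calibration is good to about 2 mm. A picture is of the moment at which its call begins. calibration takes no time and is no camera call.
- sign_off(): hands the job in; it is judged then, once.
Trained networks look in the newest picture that a camera, given by its name, has taken for a name from the list of things; names that differ only in an ending like _2 or _b are one class to them, and where a whole thing is asked for, a point or a joint stands for the part that bears it (a point fixed in the world has none). Each returns a list of dicts, best first, with "conf" (0 to 1); they miss things now and then, are a little off and sometimes report something else, mostly with a low value. They report only what shows in the picture. A call takes as long as a camera call.
- masks_of(camera, label): "pixels" (384x512 bool, what is visible of it) and "bbox" ([left, top, width, height] in pixels, round what is visible of it).
The state is a dict: "clock": time; "joint_pos": joint angles; "joint_velocities": joint speeds; "effort": joint torques, N m; "tcp_pos": TCP position; "tcp_rot": TCP orientation; "ft_force": force on the tool from outside, world axes, zero at the start; "moment": the same for the moment, N m; "finger_gap": finger opening in m; "grasp_force": force on a finger pad.
Only numpy, scipy, OpenCV 4.12 (cv2) and the standard library are available. Lean on these libraries where they do the work, as an engineer would, in place of code of your own. Each camera call takes 0.05 s, during which the arm holds its last target. There are 200 camera calls.

TASK

Pull the grey dust cover off the terminal row in the open junction box and lay it on the mat outside the box. Then fit the long, six-toothed feed bridge: tilt it, with the eye end low, to slip the oblong eye of its copper tongue past the wide head of the feed stud, level it so that the head holds the tongue down, and press it home with all six teeth in the six slots and its hood flush on the terminals. Leave the shorter bridge, the spray can, the tub and the meter where they are.

Things in the scene. Friction and masses are not known exactly. Their poses are not given: they have to be found in the camera images.
- box: Open grey junction box, fixed, 210 (x) x 224 (y) mm, walls 4 mm thick, 62 high. Origin: centre of its underside, on the bench; x from feed stud to terminal row (away from the robot, give or take yaw), y along the row, z up. Black relays, tops 80 mm up, flank the row at x -7..62, |y| 68..98 mm; side terminals 33 mm high at x -82..-22, |y| 65..91; 9 mm radius bosses in the corners.
- slot_row (a point): Centre of the six slots' mouths on the flat terminal top, 50 mm above the bench, at the box's x = 29 mm; axes as the box. Slots at y -40, -24, -8, 8, 24, 40 mm, each 6 mm (x) by 11 mm (y), 16 mm deep. The top spans x -15..15, y -48..48 mm; beside it the terminals step down to 34 mm above the bench, from x -37 to 33 mm.
- stud (a point): Foot of the fixed feed stud, on the flat top of its feed block (46 x 74 mm), 36 mm above the bench, 75 mm from slot_row along the box's -x; axes as the box. Shank 8 mm in diameter.
- stud_head (a point): Centre of the flat top of the stud's round head, 28 mm above its foot. The head is 38 mm in diameter and 4 mm thick, so its underside is 24 mm above the foot and 60 mm above the bench.
- cover_mid (a point): Centre of the loose dust cover, an upside-down grey trough 39 mm (x) by 104 mm (y), 50 mm high, walls 3 mm, 0.12 kg. It stands over the terminal top, rim on the 34 mm step, axes as the box, play 1.5 mm, and lifts straight off (free after 16 mm). Grip it across the 39 mm, fingers opened to no more than 60 mm: the stud head is 36 mm from its side. On the mat this point is 25 mm up.
- bridge6_grip (a point): Centre of the black hood of the long bridge, the one to fit: hood 14 mm (x) by 100 mm (y), 52 mm high; grip it here across the 14 mm. The bridge is one rigid loose part of 0.24 kg; x points from its eye to its teeth, z up. At the start it lies level on the mat, on tooth tips and tongue, this point 39 mm up.
- bridge6_seat (a point): Middle of the long bridge's tooth row, in the plane of the hood's underside, 26 mm below bridge6_grip; home, it coincides with slot_row. Six copper teeth hang from here, in the hood's middle plane, at y -40 to 40 mm, pitch 16 mm, 13 mm long, 3 mm (x) by 8 mm (y), the last 5 mm reduced to 2 x 5 mm.
- bridge6_eye (a point): Centre of the long bridge's eye, at its tongue's underside, level with the tooth tips; 75 mm along -x from and 39 mm below bridge6_grip. The eye is 32 mm (x) by 44 mm (y) in a copper tongue 3 mm thick, 64 mm wide; bar beyond the eye 12 mm, side bars 10 mm. 23 mm from the hood's middle the tongue steps up 13 mm to the hood's foot. Home, this point is 1 mm above point stud.
- bridge4_grip (a point): Centre of the hood of the shorter, four-toothed bridge, a bystander lying on the mat: same shape as the long one but its hood is 68 mm along y. Its tongue reaches 103 mm from here along its -x.
- can_mid (a point): Centre of the spray can, a bystander: upright, 66 mm in diameter, 190 mm high.
- tub_mid (a point): Centre of the tub, a bystander: upright, 70 mm in diameter, 65 mm high.
- meter_mid (a point): Centre of the hand-held red meter lying on its back, a bystander: 185 mm along x, 90 mm along y, 52 mm high with its dial.

How it is judged:
By the outcome, as a careful person would: the job done as asked, in the order asked, and still so for the second after the job is handed in, with the robot touching nothing.
It also fails if it takes over 61 s, if anything falls off the work surface, if the arm or the gripper's body presses on something with over 40 N, if the wrist force passes 120 N, or if a joint passes its speed limit or range.

## Working session

There is one attempt and no reset: what is moved stays moved. The work goes in short steps, Python scripts to look and compute and a tool call to move; the robot and the scene stay as the last step left them, time stands still between calls to the robot, and variables do not carry over. Pictures are saved under pics/ and viewed, at most 10 in all, crops included, and the job is handed in when it is done.

Besides the shell and the picture viewer there is one more tool, called after "Emit:" by a JSON object that holds its "name" and its "arguments", one argument or row to a line. play_rows: Moves the arm, as the interface text tells. Its arguments: {"type":"object","properties":{"steps":{"type":"array","items":{"type":"array","items":{"type":"array","items":{"type":"number"}}}},"grip_force":{"type":"number"}},"required":["steps"]}

```bash
mkdir -p pics; cat > h.py <<'E'
import numpy as np, cv2
from rig import *
def ray(cam,u,v):
    c=calibration(cam);K=np.array(c["mtx"]);P=np.array(c["pose"])
    d=P[:3,:3]@np.linalg.solve(K,[u,v,1.]);return P[:3,3],d
def atz(cam,u,v,z):
    o,d=ray(cam,u,v);return o+d*(z-o[2])/d[2]
def proj(cam,X):
    c=calibration(cam);K=np.array(c["mtx"]);P=np.linalg.inv(np.array(c["pose"]))
    X=np.atleast_2d(X);p=(K@(P[:3,:3]@X.T+P[:3,3:])).T;return p[:,:2]/p[:,2:]
E
python3 - <<'E'
from h import *
ims=[]
for c in("top","side"):
    im=get_image(c);cv2.imwrite(f"pics/{c}0.png",cv2.resize(im,(800,600),interpolation=cv2.INTER_CUBIC))
    print(c,np.round(calibration(c)["mtx"],1).tolist(),np.round(calibration(c)["pose"],3).tolist())
    for l in("box","stud_head","cover_mid","bridge6_grip","bridge4_grip","can_mid","tub_mid","meter_mid"):
        for m in masks_of(c,l)[:2]:
            r=cv2.minAreaRect(np.argwhere(m["pixels"])[:,::-1].astype(np.float32))
            print(c,l,round(m["conf"],2),m["bbox"],np.round(r[0],1),np.round(r[1],1),round(r[2],1))
print(state())
E
```

```text
top [[444.2, 0.0, 250.0], [0.0, 444.2, 189.4], [0.0, 0.0, 1.0]] [[-0.055, -0.973, 0.226, 0.347], [-0.998, 0.052, -0.019, 0.02], [0.007, -0.226, -0.974, 1.243], [0.0, 0.0, 0.0, 1.0]]
top box 0.77 [189.4, 155.8, 92.9, 89.4] [237.7 200.4] [84.  83.5] 81.7
top cover_mid 0.91 [216.0, 176.7, 37.9, 23.0] [235.9 185.5] [17.7 38.2] 82.6
top cover_mid 0.5 [106.5, 225.3, 46.7, 48.1] [126.4 247.4] [41.2 42.9] 3.6
top bridge6_grip 0.87 [108.1, 229.2, 40.5, 38.3] [126.4 247.4] [41.2 42.7] 3.4
top bridge4_grip 0.73 [216.2, 174.1, 40.0, 24.7] [236.  185.6] [18.8 40.6] 81.4
top bridge4_grip 0.56 [356.2, 223.2, 33.7, 43.4] [372.2 242.7] [29.  43.6] 8.1
top can_mid 0.78 [346.2, 124.7, 44.2, 46.5] [367.3 146.9] [26.4 49.1] 42.0
top tub_mid 0.86 [256.5, 120.6, 22.3, 23.1] [267.5 130.5] [27. 23.] 90.0
top meter_mid 0.65 [106.5, 141.6, 66.9, 38.3] [140.  161.6] [68.3 32.9] 5.4
top meter_mid 0.34 [345.5, 126.2, 47.9, 45.0] [367.8 147. ] [25.6 49.6] 42.0
side [[390.4, 0.0, 254.4], [0.0, 390.4, 190.2], [0.0, 0.0, 1.0]] [[0.969, -0.134, 0.208, 0.396], [-0.247, -0.599, 0.762, -0.786], [0.022, -0.79, -0.613, 0.7
[... 725 characters left out ...]
: 0.9, 'joint_pos': array([ 1.30401563e+00,  4.23062106e-01,  1.62988840e+00,  1.01513538e-05,
        1.08857767e+00, -1.90037695e-02]), 'joint_velocities': array([-6.93782340e-05, -1.26626997e-03, -9.88613324e-04, -1.57263866e-03,
       -3.98850636e-04,  1.70432329e-03]), 'effort': array([-6.64886120e-04, -5.57321155e+01, -2.82150292e+01, -1.03471771e-04,
        7.48744660e-04,  4.10294263e-06]), 'tcp_pos': array([0.15325431, 0.60590829, 0.40474731]), 'tcp_rot': array([3.88219547e-01, 3.11751315e+00, 1.02262372e-04]), 'ft_force': array([-0.14940543, -0.62679409,  0.03250329]), 'moment': array([ 0.02189018, -0.02895196, -0.01960966]), 'grasp_force': 0.0, 'finger_gap': 0.08547580888308091}
```

View pics/top0.png

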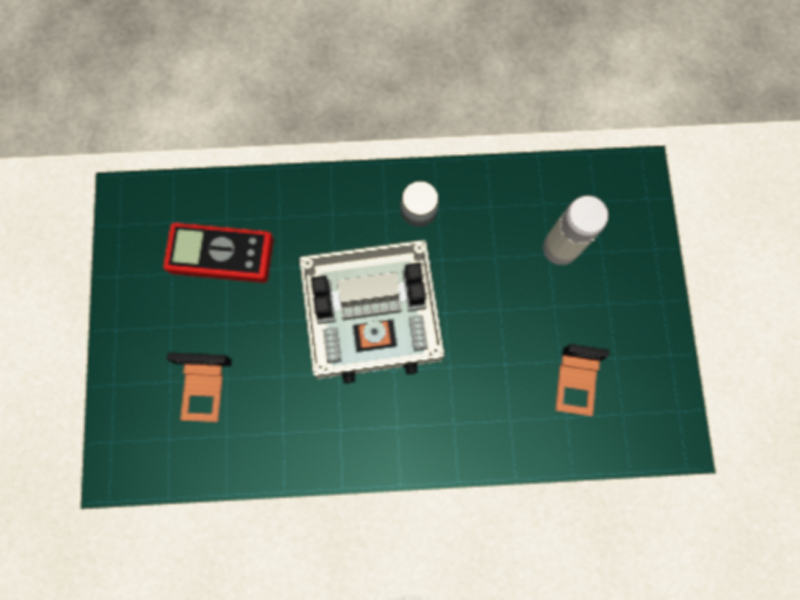

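View pics/side0.png

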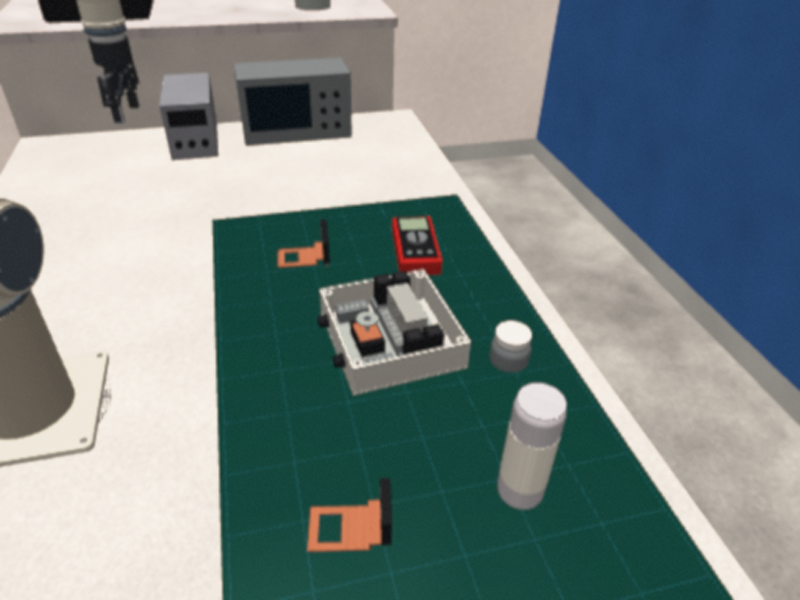

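The top picture shows the long bridge on the left at about (200,385) of 800x600, since its hood is 62 px wide against 45 px for the one at (580,380). The box is at (372,310), with the cover in it at (370,290) and the stud at (374,331). Next I fit models to the images for sub-pixel poses.

```bash
cat >> h.py <<'E'
from scipy.optimize import minimize
S=4
def cub(x0,x1,y0,y1,z0,z1): return np.array([[x,y,z] for x in(x0,x1) for y in(y0,y1) for z in(z0,z1)])/1000.
# bridge frame: origin grip ; parts
TONGUE=cub(-103,-23,-32,32,-39,-36); STEP=cub(-26,-23,-32,32,-39,-23); FOOT=cub(-26,-5,-32,32,-26,-23); HOOD=cub(-7,7,-50,50,-26,26)
HB=cub(-91,-59,-22,22,-39,-39)[::2]; HT=cub(-91,-59,-22,22,-36,-36)[::2]
def poly(cam,X,roi):
    p=(proj(cam,X)-[roi[0]-.5,roi[1]-.5])*S-.5
    return cv2.convexHull(p.astype(np.float32))
def paint(im,p,v): cv2.fillConvexPoly(im,np.round(p*16).astype(np.int32),v,cv2.LINE_AA,4)
def Rt(p):
    c,s=np.cos(p[2]),np.sin(p[2]);return np.array([[c,-s,0],[s,c,0],[0,0,1]])
def r_bridge(cam,p,roi,z=.039,R=None):
    T=lambda X:(X@(Rt(p) if R is None else R).T)+[p[0],p[1],z]
    im=np.zeros((roi[3]*S,roi[2]*S),np.uint8)
    paint(im,poly(cam,T(TONGUE),roi),255)
    a=np.zeros_like(im);b=np.zeros_like(im)
    paint(a,poly(cam,T(HB),roi),255);paint(b,poly(cam,T(HT),roi),255)
    im=cv2.subtract(im,cv2.min(a,b))
    for q in(STEP,FOOT):paint(im,poly(cam,T(q),roi),255)
    paint(im,poly(cam,T(HOOD),roi),0);return im
def r_box(cam,p,roi):
    im=np.zeros((roi[3]*S,roi[2]*S),np.uint8)
    paint(im,poly(cam,cub(-105,105,-112,112,0,62)@Rt(p).T+[p[0],p[1],0],roi),255);return im
def down(im): return cv2.resize(cv2.GaussianBlur(im,(0,0),S*.5),None,fx=1/S,fy=1/S,interpolation=cv2.INTER_AREA)/255.
def orange(im,roi):
    x,y,w,h=roi;c=im[y:y+h,x:x+w].astype(float);d=c[...,2]-c[...,1]
    lo=np.median(d);hi=np.percentile(d,95 if (d>60).mean()>.08 else 99);return np.clip((d-lo)/(hi-lo),0,1)
def light(im,roi):
    x,y,w,h=roi;c=im[y:y+h,x:x+w].astype(float)
    d=c[...,2];m=np.clip((d-30)/(110-0),0,1)   # red: mat ~ 20
    b=(m>.5).astype(np.uint8);cs,_=cv2.findContours(b,cv2.RETR_EXTERNAL,cv2.CHAIN_APPROX_NONE)
    f=np.zeros_like(b);cv2.drawContours(f,[max(cs,key=cv2.contourArea)],-1,1,-1)
    e=cv2.erode(f,np.ones((3,3)));g=cv2.dilate(f,np.ones((3,3)));return np.where(e>0,1,np.where(g>0,m,0))
def fit(render,targets,p0,**k):
    def cost(q):
        p=q*[.001,.001,.01]
        return sum(np.minimum(np.abs(down(render(c,p,roi,**k))-t),.8).sum() for c,roi,t in targets)
    q=np.array(p0)/[.001,.001,.01];best=None
    for s in(6,1.5):
        sim=np.array([q]+[q+s*np.eye(3)[i] for i in range(3)])
        r=minimize(cost,q,method="Nelder-Mead",options=dict(initial_simplex=sim,xatol=.02,fatol=1e-3));q=r.x
    return q*[.001,.001,.01],r.fun
E
cat > m1.py <<'E'
from h import *
im={c:get_image(c) for c in("top","side")}
for c in im: np.save(f"pics/{c}0.npy",im[c])
def roi(X,pad=12):
    p={}
    for c in im:
        q=proj(c,X);a=np.floor(q.min(0)-pad).astype(int);b=np.ceil(q.max(0)+pad).astype(int);p[c]=(a[0],a[1],*(b-a))
    return p
g=atz("top",237.7,200.4,.04);print("box0",g)
b=atz("top",128,250,.0);print("br0",b)
for name,rd,tg,p0,X in(("box",r_box,light,[g[0],g[1],-.09],cub(-120,120,-130,130,0,62)+[g[0],g[1],0]),
                  ("br",r_bridge,orange,[b[0]+.05,b[1],0.03],cub(-80,80,-60,60,0,40)+[b[0],b[1],0])):
    ro=roi(X);T=[(c,ro[c],tg(im[c],ro[c])) for c in im]
    for t in(T[:1],T[1:],T):
        p,f=fit(rd,t,p0);print(name,[x[0] for x in t],np.round(p,4),round(f,1),sum(x[2].sum() for x in t).round(0))
    for c,r,t in T:
        cv2.imwrite(f"pics/cmp_{name}_{c}.png",np.hstack([t,down(rd(c,p,r)),np.abs(t-down(rd(c,p,r)))])*255)
E
python3 m1.py; python3 - <<'E'
import cv2,numpy as np
I=[cv2.resize(cv2.imread(f"pics/cmp_{n}_{c}.png"),(800,150 if n=='br' else 150)) for n in("box","br") for c in("top","side")]
cv2.imwrite("pics/cmp.png",np.vstack(I))
E
```

```text
box0 [0.59677265 0.03309684 0.04      ]
br0 [0.48068581 0.34489675 0.        ]
box ['top'] [0.6078 0.0359 0.0884] 204.1 6649.0
box ['side'] [0.6107 0.0381 0.0847] 611.7 5453.0
box ['top', 'side'] [0.6086 0.0368 0.0863] 870.6 12102.0
br ['top'] [ 0.5323  0.3364 -0.0995] 180.9 817.0
br ['side'] [ 0.5355  0.3394 -0.1165] 328.0 573.0[ WARN:0@4.442] global loadsave.cpp:1063 imwrite_ Unsupported depth image for selected encoder is fallbacked to CV_8U.
Traceback (most recent call last):
  File "m1.py", line 15, in <module>
    p,f=fit(rd,t,p0);print(name,[x[0] for x in t],np.round(p,4),round(f,1),sum(x[2].sum() for x in t).round(0))
        ~~~^^^^^^^^^
  File "h.py", line 52, in fit
    r=minimize(cost,q,method="Nelder-Mead",options=dict(initial_simplex=sim,xatol=.02,fatol=1e-3));q=r.x
  File "h.py", line 48, in cost
    return sum(np.minimum(np.abs(down(render(c,p,roi,**k))-t),.8).sum() for c,roi,t in targets)
  File "h.py", line 48, in <genexpr>
    return sum(np.minimum(np.abs(down(render(c,p,roi,**k))-t),.8).sum() for c,roi,t in targets)
                                      ~~~~~~^^^^^^^^^^^^^
  File "h.py", line 30, in r_bridge
    for q in(STEP,FOOT):paint(im,poly(cam,T(q),roi),255)
                                 ~~~~^^^^^^^^^^^^^^
  File "h.py", line 18, in poly
    p=(proj(cam,X)-[roi[0]-.5,roi[1]-.5])*S-.5
       ~~~~^^^^^^^
  File "h.py", line 9, in proj
    c=calibration(cam);K=np.array(c["mtx"]);P=np.linalg.inv(np.array(c["pose"]))
ValueError: time passes only in moves, steps and waits
[ WARN:0@0.017] global loadsave.cpp:275 findDecoder imread_('pics/cmp_br_top.png'): can't open/read file: check file path/integrity
Traceback (most recent call last):
cv2.error: OpenCV(4.12.0) /io/opencv/modules/imgproc/src/resize.cpp:4208: error: (-215:Assertion failed) !ssize.empty() in function 'resize'
```

```bash
sed -i 's/^from rig import \*/from rig import *\nfrom rig import calibration as _cal\n_C={}\ndef calibration(n):\n    if n not in _C:_C[n]=_cal(n)\n    return _C[n]/' h.py
sed -i 's/get_image(c) for c/np.load(f"pics\/{c}0.npy") for c/; /np.save/d' m1.py
sed -i 's/np.hstack(\[t/(np.hstack([t/; s/r))\])\*255)/r))])*255).astype(np.uint8))/' m1.py
python3 m1.py; python3 - <<'E'
import cv2,numpy as np
I=[cv2.resize(cv2.imread(f"pics/cmp_{n}_{c}.png"),(500,150)) for n in("box","br") for c in("top","side")]
cv2.imwrite("pics/cmp.png",np.vstack(I))
E
```

```text
File "m1.py", line 16
    cv2.imwrite(f"pics/cmp_{name}_{c}.png",(np.hstack([t,down(rd(c,p,r)),np.abs(t-down(rd(c,p,r)))])*255)
               ^
SyntaxError: '(' was never closed
[ WARN:0@0.026] global loadsave.cpp:275 findDecoder imread_('pics/cmp_br_top.png'): can't open/read file: check file path/integrity
Traceback (most recent call last):
cv2.error: OpenCV(4.12.0) /io/opencv/modules/imgproc/src/resize.cpp:4208: error: (-215:Assertion failed) !ssize.empty() in function 'resize'
```

```bash
sed -i 's/\*255)$/*255).astype(np.uint8))/' m1.py
python3 m1.py; python3 - <<'E'
import cv2,numpy as np
I=[cv2.resize(cv2.imread(f"pics/cmp_{n}_{c}.png"),(500,150)) for n in("box","br") for c in("top","side")]
cv2.imwrite("pics/cmp.png",np.vstack(I))
E
```

```text
box0 [0.59677265 0.03309684 0.04      ]
br0 [0.48068581 0.34489675 0.        ]
box ['top'] [0.6078 0.0359 0.0884] 204.1 6649.0
box ['side'] [0.6107 0.0381 0.0847] 611.7 5453.0
box ['top', 'side'] [0.6086 0.0368 0.0863] 870.6 12102.0
br ['top'] [ 0.5323  0.3364 -0.0995] 180.9 817.0
br ['side'] [ 0.5355  0.3394 -0.1165] 328.0 573.0
br ['top', 'side'] [ 0.533   0.3368 -0.1022] 532.4 1390.0
```

View pics/cmp.png

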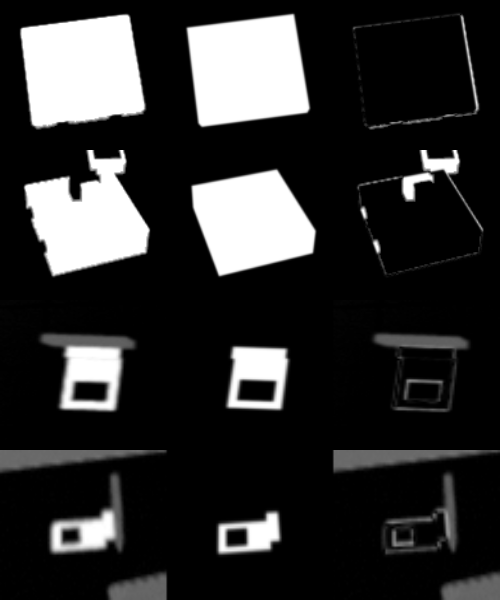

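The residual picture shows the fits sit on the box and bridge outlines. The side camera's box residual is the relays against the meter. Both cameras agree on the bridge relative to the box to 1 mm, and their common offset is about 2–3 mm. I'm taking the box at (0.609, 0.037, yaw 0.087) and the bridge at (0.534, 0.338, yaw −0.10), so the next move is to above the cover.

Emit:
{"name": "play_rows", "arguments": {
  "steps": [
    [[0,0,-0.618,0.776,-0.906,-0.168,60],[0,0,-0.618,0.776,-0.906,-0.168,60],[0,0,-0.618,0.776,-0.906,-0.168,60],[0,0,-0.618,0.776,-0.906,-0.168,60],[0,0,-0.618,0.776,-0.906,-0.168,60]]
  ],
  "grip_force": 40
}}

```text
clock: 1.5
tcp_pos: [0.2509, 0.4917, 0.3837]
tcp_rot: [0.772, 3.045, 0.0]
ft_force: [0.6, -0.1, -0.8]
finger_gap: 0.0601
grasp_force: 0.0
```

Emit:
{"name": "play_rows", "arguments": {
  "steps": [
    [[0,0,-0.618,0.776,-0.906,-0.168,60],[0,0,-0.618,0.776,-0.906,-0.168,60],[0,0,-0.618,0.776,-0.906,-0.168,60],[0,0,-0.618,0.776,-0.906,-0.168,60],[0,0,-0.618,0.776,-0.906,-0.168,60]]
  ]
}}

```text
clock: 2.0
tcp_pos: [0.348, 0.3785, 0.3627]
tcp_rot: [1.142, 2.926, 0.001]
ft_force: [-0.4, 0.7, -0.3]
finger_gap: 0.06
grasp_force: 0.0
```

Emit:
{"name": "play_rows", "arguments": {
  "steps": [
    [[0,0,-0.618,0.776,-0.906,-0.168,60],[0,0,-0.618,0.776,-0.906,-0.168,60],[0,0,-0.618,0.776,-0.906,-0.168,60],[0,0,-0.618,0.776,-0.906,-0.168,60],[0,0,-0.618,0.776,-0.906,-0.168,60]]
  ]
}}

```text
clock: 2.5
tcp_pos: [0.445, 0.2652, 0.3417]
tcp_rot: [1.494, 2.763, 0.001]
ft_force: [0.1, 0.6, -0.2]
finger_gap: 0.06
grasp_force: 0.0
```

Emit:
{"name": "play_rows", "arguments": {
  "steps": [
    [[0,0,-0.618,0.776,-0.906,-0.168,60],[0,0,-0.618,0.776,-0.906,-0.168,60],[0,0,-0.618,0.776,-0.906,-0.168,60],[0,0,-0.618,0.776,-0.906,-0.168,60],[0,0,-0.618,0.776,-0.906,-0.168,60]]
  ]
}}

```text
clock: 3.0
tcp_pos: [0.5421, 0.1519, 0.3207]
tcp_rot: [1.824, 2.558, 0.0]
ft_force: [0.9, 0.2, -0.7]
finger_gap: 0.0601
grasp_force: 0.0
```

Emit:
{"name": "play_rows", "arguments": {
  "steps": [
    [[0,0,-0.618,0.776,-0.906,-0.168,60],[0,0,-0.618,0.776,-0.906,-0.168,60],[0,0,-0.618,0.776,-0.906,-0.168,60],[0,0,-0.618,0.776,-0.906,-0.168,60],[0,0,-0.618,0.776,-0.906,-0.168,60]]
  ]
}}

```text
clock: 3.5
tcp_pos: [0.639, 0.0386, 0.2996]
tcp_rot: [2.125, 2.314, 0.0]
ft_force: [0.2, 1.4, -0.2]
finger_gap: 0.06
grasp_force: 0.0
```

Emit:
{"name": "play_rows", "arguments": {
  "steps": [
    [[0,0,0,-0.04,0.04,-0.78,60],[0,0,0,0,0,-0.78,60],[0,0,0,0,0,-0.78,60],[0,0,0,0,0,-0.78,60],[0,0,0,0,0,0,34]]
  ]
}}

```text
clock: 4.0
tcp_pos: [0.6361, 0.0405, 0.2191]
tcp_rot: [-2.121, -2.313, 0.005]
ft_force: [0.4, 0.7, 0.3]
finger_gap: 0.047
grasp_force: 0.0
```

Emit:
{"name": "play_rows", "arguments": {
  "steps": [
    [[0,0,0,0,0,0,34],[0,0,0,0,0,0,34],[0,0,0,0,0,0,34],[0,0,0,0,0,0,34],[0,0,0,0,0,0,34]]
  ]
}}

```text
clock: 4.5
tcp_pos: [0.6369, 0.0406, 0.2221]
tcp_rot: [-2.122, -2.316, 0.001]
ft_force: [-6.5, -0.4, 1.3]
finger_gap: 0.0383
grasp_force: 43.8
```

```bash
python3 - <<'E'
from h import *
s=state();print({k:np.round(s[k],4) for k in s if k not in("effort","joint_velocities")})
E
```

```text
{'clock': np.float64(4.5), 'joint_pos': array([ 4.5100e-02,  6.8000e-01,  1.6861e+00, -1.0000e-04,  7.7640e-01,
       -4.2100e-02]), 'tcp_pos': array([0.6369, 0.0406, 0.2221]), 'tcp_rot': array([-2.1221e+00, -2.3157e+00,  1.2000e-03]), 'ft_force': array([-6.5322, -0.4365,  1.333 ]), 'moment': array([-0.0821,  0.9634,  0.1785]), 'grasp_force': np.float64(43.8095), 'finger_gap': np.float64(0.0383)}
```

Emit:
{"name": "play_rows", "arguments": {
  "steps": [
    [[0,0,0,-0.06,0,0.3,34],[0,0,0,0,0,0.4,34],[0,0,0,0,0,0.7,34],[0,0,0,0,0,0.9,34],[0,0,0,0,0,0.9,34]]
  ]
}}

```text
clock: 5.0
tcp_pos: [0.6363, 0.0407, 0.3043]
tcp_rot: [2.122, 2.315, 0.003]
ft_force: [0.8, -0.4, -1.4]
finger_gap: 0.0384
grasp_force: 43.5
```

```bash
python3 - <<'E'
from h import *
c="top"
for l in("can_mid","tub_mid","meter_mid","bridge4_grip"):pass
print("can base",atz(c,350,160,.0),"b4 eye",atz(c,369,254,.0),"b4 hood",atz(c,374,226,.065))
print("mat corners",[atz(c,u*.64,v*.64,0).round(3)[:2] for u,v in((82,507),(714,472),(665,147),(96,173))])
s=state();print({k:np.round(s[k],4) for k in("tcp_pos","ft_force","finger_gap","grasp_force")})
E
```

```text
can base [ 0.70798195 -0.30008944  0.        ] b4 eye [ 0.43338518 -0.32419555  0.        ] b4 hood [ 0.50226486 -0.32815303  0.065     ]
mat corners [array([0.293, 0.545]), array([ 0.291, -0.549]), array([ 0.903, -0.551]), array([0.906, 0.546])]
{'tcp_pos': array([0.6363, 0.0407, 0.3043]), 'ft_force': array([ 0.7688, -0.3639, -1.3893]), 'finger_gap': np.float64(0.0384), 'grasp_force': np.float64(43.5066)}
```

Emit:
{"name": "play_rows", "arguments": {
  "steps": [
    [[0,0,0,-0.16,-0.915,0,34],[0,0,0,-0.16,-0.915,0,34],[0,0,0,-0.16,-0.915,0,34],[0,0,0,-0.16,-0.915,0,34],[0,0,0,-0.16,-0.915,0,34]]
  ]
}}

```text
clock: 5.5
tcp_pos: [0.6162, -0.0747, 0.3039]
tcp_rot: [2.121, 2.314, 0.003]
ft_force: [0.4, 0.3, -1.4]
finger_gap: 0.0386
grasp_force: 43.7
```

Emit:
{"name": "play_rows", "arguments": {
  "steps": [
    [[0,0,0,-0.16,-0.915,0,34],[0,0,0,-0.16,-0.915,0,34],[0,0,0,-0.16,-0.915,0,34],[0,0,0,-0.16,-0.915,-0.3,34],[0,0,0,0,0,-0.8,34]]
  ]
}}

```text
clock: 6.0
tcp_pos: [0.6009, -0.1682, 0.2779]
tcp_rot: [2.121, 2.308, 0.005]
ft_force: [0.1, 0.6, -1.5]
finger_gap: 0.0388
grasp_force: 43.7
```

Emit:
{"name": "play_rows", "arguments": {
  "steps": [
    [[0,0,0,0,0,-0.95,34],[0,0,0,0,0,-0.95,34],[0,0,0,0,0,-0.9,34],[0,0,0,0,0,-0.5,34],[0,0,0,0,0,-0.2,34]]
  ]
}}

```text
clock: 6.5
tcp_pos: [0.6, -0.1653, 0.1867]
tcp_rot: [-2.123, -2.316, -0.0]
ft_force: [-1.0, -0.2, 6.7]
finger_gap: 0.0388
grasp_force: 44.7
```

Emit:
{"name": "play_rows", "arguments": {
  "steps": [
    [[0,0,0,0,0,0,60],[0,0,0,0,0,0,60],[0,0,0,0,0,0.8,60],[0,0,0,0,0,1,60],[0,0,0,0,0,1,60]]
  ]
}}

```text
clock: 7.0
tcp_pos: [0.6, -0.1653, 0.2587]
tcp_rot: [2.122, 2.315, 0.001]
ft_force: [0.0, -0.4, 0.1]
finger_gap: 0.0602
grasp_force: 0.0
```

Emit:
{"name": "play_rows", "arguments": {
  "steps": [
    [[0,0,0,0,0,1,60],[0,0,-0.112,-0.13,0.956,0.3,60],[0,0,-0.112,-0.13,0.956,0,60],[0,0,-0.112,-0.13,0.956,0,60],[0,0,-0.112,-0.13,0.956,0,60]]
  ]
}}

```text
clock: 7.5
tcp_pos: [0.5869, -0.0689, 0.291]
tcp_rot: [2.163, 2.275, 0.003]
ft_force: [1.2, 0.2, -0.6]
finger_gap: 0.0597
grasp_force: 0.0
```

Emit:
{"name": "play_rows", "arguments": {
  "steps": [
    [[0,0,-0.112,-0.13,0.956,0,60],[0,0,-0.112,-0.13,0.956,0,60],[0,0,-0.112,-0.13,0.956,0,60],[0,0,-0.112,-0.13,0.956,0,60],[0,0,-0.112,-0.13,0.956,0,60]]
  ]
}}

```text
clock: 8.0
tcp_pos: [0.5707, 0.0509, 0.2907]
tcp_rot: [2.214, 2.227, 0.003]
ft_force: [-0.1, 0.8, -0.0]
finger_gap: 0.0603
grasp_force: 0.0
```

Emit:
{"name": "play_rows", "arguments": {
  "steps": [
    [[0,0,-0.112,-0.13,0.956,0,60],[0,0,-0.112,-0.13,0.956,0,60],[0,0,-0.112,-0.13,0.956,0,60],[0,0,-0.112,-0.13,0.956,0,60],[0,0,-0.112,-0.13,0.956,0,60]]
  ]
}}

```text
clock: 8.5
tcp_pos: [0.5544, 0.1705, 0.2907]
tcp_rot: [2.263, 2.177, 0.003]
ft_force: [-0.9, -0.7, -0.0]
finger_gap: 0.0601
grasp_force: 0.0
```

Emit:
{"name": "play_rows", "arguments": {
  "steps": [
    [[0,0,-0.112,-0.13,0.956,0,60],[0,0,-0.112,-0.13,0.956,0,60],[0,0,-0.112,-0.13,0.956,0,60],[0,0,-0.112,-0.13,0.956,0,60],[0,0,-0.112,-0.13,0.956,0,60]]
  ]
}}

```text
clock: 9.0
tcp_pos: [0.5381, 0.2901, 0.2908]
tcp_rot: [2.312, 2.126, 0.004]
ft_force: [-0.3, 1.0, 0.0]
finger_gap: 0.0599
grasp_force: 0.0
```

```bash
python3 - <<'E'
from h import *
im=get_image("top");np.save("pics/t1.npy",im)
cv2.imwrite("pics/t1.png",cv2.resize(im[100:300,90:400],(800,516),interpolation=cv2.INTER_CUBIC))
s=state();r=s["tcp_rot"];print({k:np.round(s[k],4) for k in("clock","tcp_pos","ft_force","tcp_rot")},2*np.arctan2(r[1],r[0])-np.pi/2)
E
```

```text
{'clock': np.float64(9.05), 'tcp_pos': array([0.5379, 0.293 , 0.291 ]), 'ft_force': array([ 0.3806,  3.2302, -0.109 ]), 'tcp_rot': array([-2.3113, -2.1277, -0.0068])} -6.3658902023717046
```

View pics/t1.png

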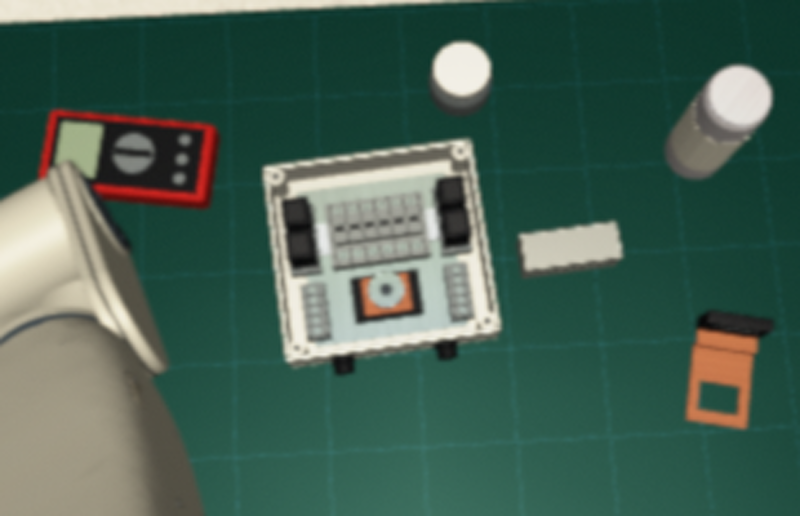

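The cover lies upright on the mat at (571,247) in the crop. The slots are exposed at (378,227) and the stud head is at (387,290). Now I descend on the long bridge's hood.

Emit:
{"name": "play_rows", "arguments": {
  "steps": [
    [[0,0,-0.11,-0.12,0.87,0,60],[0,0,-0.11,-0.12,0.87,0,60],[0,0,0,0,0,-0.9,60],[0,0,0,0,0,-0.9,60],[0,0,0,0,0,-0.9,60]]
  ]
}}

```text
clock: 9.55
tcp_pos: [0.5324, 0.3329, 0.2226]
tcp_rot: [2.329, 2.107, 0.004]
ft_force: [0.0, 0.3, 0.4]
finger_gap: 0.06
grasp_force: 0.0
```

Emit:
{"name": "play_rows", "arguments": {
  "steps": [
    [[0,0,0,0,0,-0.8,60],[0,0,0,0,0,-0.38,60],[0,0,0,0,0,0,9],[0,0,0,0,0,0,9],[0,0,0,0,0,0,9]]
  ],
  "grip_force": 70
}}

```text
clock: 10.05
tcp_pos: [0.5325, 0.3327, 0.1936]
tcp_rot: [2.33, 2.106, 0.003]
ft_force: [-0.8, 0.0, 3.6]
finger_gap: 0.0167
grasp_force: 2.5
```

Emit:
{"name": "play_rows", "arguments": {
  "steps": [
    [[0,0,0,0,0,0,9],[0,0,0,0,0,0,9],[0,0,0,0,0,0,9],[0,0,0,0,0,0,9],[0,0,0,0,0,0,9]]
  ]
}}

```text
clock: 10.55
tcp_pos: [0.5326, 0.3327, 0.1937]
tcp_rot: [2.33, 2.106, 0.004]
ft_force: [-0.8, -0.3, 6.3]
finger_gap: 0.0132
grasp_force: 69.3
```

```bash
cat > st.py <<'E'
from h import *
from scipy.spatial.transform import Rotation as Ro
s=state();R=Ro.from_rotvec(s["tcp_rot"]).as_matrix()
print({k:np.round(s[k],4).tolist() for k in("clock","tcp_pos","ft_force","moment","finger_gap","grasp_force")})
y=R[:,1];print("yaw",np.arctan2(y[1],y[0]).round(4),"tilt z",R[:,2].round(4))
E
python3 st.py
```

```text
{'clock': 10.55, 'tcp_pos': [0.5326, 0.3327, 0.1937], 'ft_force': [-0.8049, -0.3183, 6.3115], 'moment': [-0.1298, 0.0789, -0.0409], 'finger_gap': 0.0132, 'grasp_force': 69.3177}
yaw -0.1008 tilt z [ 0.0021  0.0012 -1.    ]
```

```bash
cat > plan.py <<'E'
from h import *
from scipy.spatial.transform import Rotation as Ro
YAW=.0865
def tcp(Fx,Fz,deg,S,yo=.0037,zo=.1547,yaw=YAW):
    """F: far eye edge underside rel. stud foot (mm); S: slot_row xy robot frame"""
    B=Ro.from_euler("z",yaw).as_matrix();Q=Ro.from_euler("y",-np.radians(deg)).as_matrix()
    p=np.array([-.075+Fx/1e3,0,.036+Fz/1e3])+Q@[.016+.075,-yo,.039+zo]
    return B@p+[S[0],S[1],0]
if __name__=="__main__":
    S=(.6355,.0388)
    for n,a in dict(hi0=(-22,100,0),hi=(-22,80,30),A=(-22,17.5,30),B=(-7,17.5,30),C20=(-7,17.5,20),C10=(-7,17.5,10),C=(-7,17.5,0),D=(-16,17.5,0),H=(-16,1,0)).items():
        print(n,tcp(*a,S).round(4))
E
python3 plan.py
```

```text
hi0 [0.6298 0.0346 0.3297]
hi [0.5212 0.0252 0.3292]
A [0.5212 0.0252 0.2667]
B [0.5362 0.0265 0.2667]
C20 [0.5733 0.0297 0.2666]
C10 [0.6099 0.0329 0.2601]
C [0.6448 0.0359 0.2472]
D [0.6358 0.0351 0.2472]
H [0.6358 0.0351 0.2307]
```

Emit:
{"name": "play_rows", "arguments": {
  "steps": [
    [[0,0,0,0,0,0.5,9],[0,0,0,0,0,1,9],[0,0,0,0,0,1,9],[0,0,0,0,0,1,9],[0,0,0,0,0,1,9]]
  ]
}}

```text
clock: 11.05
tcp_pos: [0.5317, 0.3322, 0.3062]
tcp_rot: [-2.33, -2.107, 0.001]
ft_force: [0.0, -0.2, -2.9]
finger_gap: 0.0135
grasp_force: 68.3
```

Emit:
{"name": "play_rows", "arguments": {
  "steps": [
    [[0,0,0.335,-0.033,-0.879,0.92,9],[0,0,0.335,-0.033,-0.879,0,9],[0,0,0.335,-0.033,-0.879,0,9],[0,0,0.335,-0.033,-0.879,0,9],[0,0,0.335,-0.033,-0.879,0,9]]
  ]
}}

```text
clock: 11.55
tcp_pos: [0.5274, 0.2215, 0.3284]
tcp_rot: [2.183, 2.259, 0.0]
ft_force: [0.2, -0.2, -3.5]
finger_gap: 0.0132
grasp_force: 68.4
```

Emit:
{"name": "play_rows", "arguments": {
  "steps": [
    [[0,0,0.335,-0.033,-0.879,0,9],[0,0,0.335,-0.033,-0.879,0,9],[0.081,-0.931,0,-0.033,-0.879,0,9],[0.081,-0.931,0,-0.033,-0.879,0,9],[0.081,-0.931,0,-0.033,-0.879,0,9]]
  ]
}}

```text
clock: 12.05
tcp_pos: [0.5233, 0.1117, 0.3283]
tcp_rot: [2.012, 2.195, 0.25]
ft_force: [0.4, 0.4, -3.1]
finger_gap: 0.0133
grasp_force: 68.5
```

Emit:
{"name": "play_rows", "arguments": {
  "steps": [
    [[0.081,-0.931,0,-0.033,-0.879,0,9],[0.081,-0.931,0,-0.033,-0.879,0,9],[0.081,-0.931,0,-0.033,-0.879,0,9],[0.081,-0.931,0,-0.033,-0.879,0,9],[0,0,0,0,0,0,9]]
  ]
}}

```text
clock: 12.55
tcp_pos: [0.5194, 0.0229, 0.3279]
tcp_rot: [1.852, 2.015, 0.54]
ft_force: [0.3, 0.0, -3.0]
finger_gap: 0.0133
grasp_force: 68.8
```

Emit:
{"name": "play_rows", "arguments": {
  "steps": [
    [[0,0,0,0,0,0,9],[0,0,0,0,0,0,9],[0,0,0,0,0,0,9],[0,0,0,0,0,0,9],[0,0,0,0,0,0,9]]
  ]
}}

```text
clock: 13.05
tcp_pos: [0.5205, 0.0252, 0.3277]
tcp_rot: [1.849, 2.019, 0.54]
ft_force: [-0.1, 0.3, -3.4]
finger_gap: 0.0134
grasp_force: 68.8
```

```bash
python3 st.py; python3 - <<'E'
from h import *
I=[]
for c in("top","side"):
    im=get_image(c);np.save(f"pics/{c}2.npy",im)
    I.append(cv2.resize(im[130:290,160:360],(400,320),interpolation=cv2.INTER_CUBIC))
cv2.imwrite("pics/h2.png",np.hstack(I))
E
```

```text
{'clock': 13.05, 'tcp_pos': [0.5205, 0.0252, 0.3277], 'ft_force': [-0.1344, 0.3461, -3.3979], 'moment': [-0.0568, 0.4018, 0.0049], 'finger_gap': 0.0134, 'grasp_force': 68.756}
yaw 0.0876 tilt z [ 0.4975  0.0438 -0.8663]
```

View pics/h2.png

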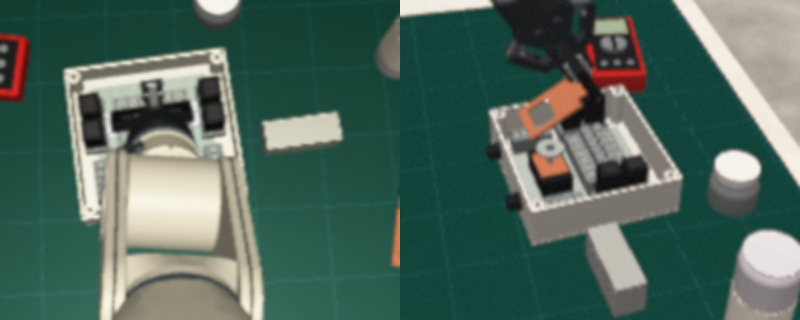

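```bash
cat > m2.py <<'E'
from h import *
from scipy.spatial.transform import Rotation as Ro
import sys
def meas(im,cam="side",save=None):
    s=state();R=Ro.from_rotvec(s["tcp_rot"]).as_matrix()
    B=np.column_stack([R[:,1],R[:,0],-R[:,2]])  # bridge axes: x=tool y, z=-tool z
    if np.linalg.det(B)<0:B[:,1]*=-1
    g=s["tcp_pos"]-.1547*B[:,2]
    ro0=proj(cam,(np.vstack([TONGUE,FOOT])@B.T)+g+B[:,1]*.0037)
    a=np.floor(ro0.min(0)-8).astype(int);b=np.ceil(ro0.max(0)+8).astype(int);roi=(a[0],a[1],*(b-a))
    d=im[a[1]:b[1],a[0]:b[0]].astype(float);d=d[...,2]-d[...,1]
    hi=np.percentile(d[d>40],60);t=np.clip(d/hi,0,1)
    lab=cv2.connectedComponentsWithStats((t>.4).astype(np.uint8))
    k=1+np.argmax(lab[2][1:,4]);m=cv2.dilate((lab[1]==k).astype(np.uint8),np.ones((3,3)))
    t=t*m
    def rend(c,p,r):
        # in-plane offsets (bridge y,x) + yaw about world z ; step/hood region left out
        Q=Rt([0,0,p[2]])@B;G=g+B[:,1]*p[1]+B[:,0]*p[0]
        T=lambda X:X@Q.T+G
        i=np.zeros((r[3]*S,r[2]*S),np.uint8);paint(i,poly(c,T(TONGUE),r),255)
        u=np.zeros_like(i);v=np.zeros_like(i);paint(u,poly(c,T(HB),r),255);paint(v,poly(c,T(HT),r),255)
        i=cv2.subtract(i,cv2.min(u,v))
        for q in(STEP,FOOT):paint(i,poly(c,T(q),r),255)
        paint(i,poly(c,T(HOOD),r),0);return i
    def cost(q):
        return np.minimum(np.abs(down(rend(cam,q*[.001,.001,.01],roi))-t),.7).sum()
    q=np.array([0,3.,0])
    for st in(4,1):
        r=minimize(cost,q,method="Nelder-Mead",options=dict(initial_simplex=np.array([q]+[q+st*np.eye(3)[i] for i in range(3)]),xatol=.02,fatol=1e-3));q=r.x
    print("in-hand dx,dy mm, yaw .01rad",q.round(2),"cost",round(r.fun,1),"of",t.sum().round(0))
    if save:
        i=down(rend(cam,q*[.001,.001,.01],roi));cv2.imwrite(save,cv2.resize((np.hstack([t,i,np.abs(t-i)])*255).astype(np.uint8),None,fx=4,fy=4))
    return q
if __name__=="__main__":
    meas(np.load("pics/side2.npy"),save="pics/c2.png")
    im=np.load("pics/side2.npy")
    for n,(x,y,w) in dict(side=(.6107,.0381,.0847),avg=(.6086,.0368,.0865),rob=(.6355-.0289,.0388-.0025,.0865)).items():
        h=np.array([[-.046,0,.064],[-.065,0,.064],[-.027,0,.064],[-.046,.019,.064],[-.046,-.019,.064]])@Rt([0,0,w]).T+[x,y,0]
        print(n,proj("side",h).round(1).tolist())
    # head: bluish grey, low saturation
    c=im[190:220,215:255];hsv=cv2.cvtColor(c,cv2.COLOR_BGR2HSV);cv2.imwrite("pics/hd.png",cv2.resize(c,None,fx=10,fy=10,interpolation=cv2.INTER_CUBIC))
E
python3 m2.py
python3 -c "
import cv2,numpy as np
a=cv2.imread('pics/c2.png');b=cv2.imread('pics/hd.png')
w=max(a.shape[1],b.shape[1]);o=np.vstack([cv2.copyMakeBorder(x,0,0,0,w-x.shape[1],0) for x in(a,b)])
print(o.shape);cv2.imwrite('pics/c3.png',o)"
```

```text
in-hand dx,dy mm, yaw .01rad [ 2.36  3.5  -3.46] cost 69.4 of 413.0
side [[235.0, 202.9], [228.4, 204.2], [241.5, 201.6], [233.0, 198.8], [237.0, 207.1]]
avg [[234.3, 203.3], [227.8, 204.6], [240.9, 202.0], [232.4, 199.2], [236.4, 207.5]]
rob [[233.7, 203.5], [227.1, 204.8], [240.2, 202.2], [231.7, 199.4], [235.7, 207.7]]
(520, 636, 3)
```

View pics/c3.png

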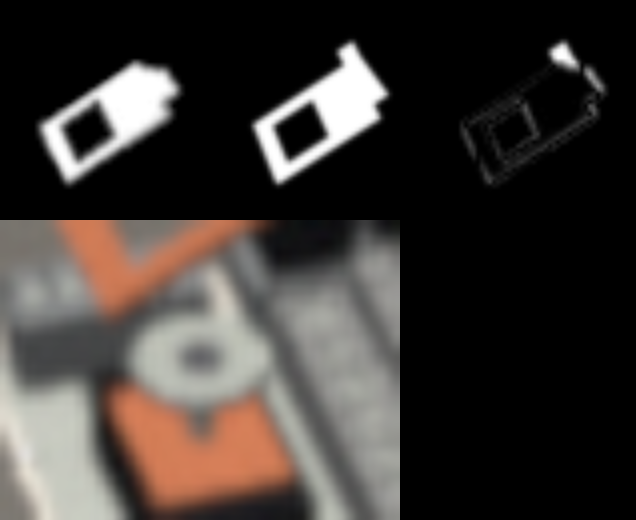

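The head sits at about pixel (234.6,203.3), which agrees with the box fit. The residual shows only the part hidden by the fingers is wrong. I refit with the yaw fixed and the hidden part left out, and refine the box in the side view.

```bash
cat > m3.py <<'E'
from h import *
from scipy.spatial.transform import Rotation as Ro
import sys
def meas(im,cam="side",yawfix=True,pos=None,rot=None):
    s=state();R=Ro.from_rotvec(s["tcp_rot"]).as_matrix()
    B=np.column_stack([R[:,1],R[:,0],-R[:,2]])
    if np.linalg.det(B)<0:B[:,1]*=-1
    g=s["tcp_pos"]-.1547*B[:,2]+B[:,1]*.0035
    O=cub(-103,-35,-32,32,-39,-36)
    ro0=proj(cam,O@B.T+g);a=np.floor(ro0.min(0)-6).astype(int);b=np.ceil(ro0.max(0)+6).astype(int);roi=(a[0],a[1],*(b-a))
    d=im[a[1]:b[1],a[0]:b[0]].astype(float);d=d[...,2]-d[...,1]
    hi=np.percentile(d[d>40],60);t=np.clip(d/hi,0,1)
    lab=cv2.connectedComponentsWithStats((t>.4).astype(np.uint8));k=1+np.argmax(lab[2][1:,4])
    t=t*cv2.dilate((lab[1]==k).astype(np.uint8),np.ones((3,3)))
    W=np.zeros((roi[3]*S,roi[2]*S),np.uint8);paint(W,poly(cam,cub(-115,-40,-45,45,-39,-36)@B.T+g,roi),255);W=down(W)
    def rend(p):
        Q=Rt([0,0,p[2]])@B;G=g+B[:,1]*p[1]+B[:,0]*p[0];T=lambda X:X@Q.T+G
        i=np.zeros((roi[3]*S,roi[2]*S),np.uint8);paint(i,poly(cam,T(TONGUE),roi),255)
        u=np.zeros_like(i);v=np.zeros_like(i);paint(u,poly(cam,T(HB),roi),255);paint(v,poly(cam,T(HT),roi),255)
        return down(cv2.subtract(i,cv2.min(u,v)))
    n=2 if yawfix else 3
    def cost(q):
        p=np.zeros(3);p[:n]=q;return (W*np.abs(rend(p*[.001,.001,.01])-t)).sum()
    q=np.zeros(n)
    for st in(4,1):
        r=minimize(cost,q,method="Nelder-Mead",options=dict(initial_simplex=np.array([q]+[q+st*np.eye(n)[i] for i in range(n)]),xatol=.02,fatol=1e-3));q=r.x
    q=q.copy();q[1]+=3.5
    print("in-hand dx,dy mm",q.round(2),"cost",round(r.fun,1));return q
if __name__=="__main__":
    im=np.load("pics/side2.npy");meas(im);meas(im,yawfix=False)
    # box in both views from image 0, outline pixels only near model edge
    for c,p0 in(("side",[.6107,.0381,.0847]),("top",[.6078,.0359,.0884])):
        im=np.load(f"pics/{c}0.npy");q=proj(c,cub(-105,105,-112,112,0,62)+[.609,.037,0]);a=np.floor(q.min(0)-8).astype(int);b=np.ceil(q.max(0)+8).astype(int);roi=(a[0],a[1],*(b-a))
        t=light(im,roi);m=down(r_box(c,p0,roi))
        bad=cv2.dilate(cv2.morphologyEx((np.abs(t-m)>.5).astype(np.uint8),cv2.MORPH_OPEN,np.ones((3,3))),np.ones((7,7)))
        for yaw in(None,.087):
            def cost(x):
                p=np.r_[x[:2]*.001,x[2]*.01 if yaw is None else yaw];return ((1-bad)*np.abs(down(r_box(c,p,roi))-t)).sum()
            q=np.array(p0)/[.001,.001,.01]
            q=q if yaw is None else q[:2]
            r=minimize(cost,q,method="Nelder-Mead",options=dict(initial_simplex=np.array([q]+[q+2*e for e in np.eye(len(q))]),xatol=.02,fatol=1e-3))
            print(c,"box",r.x.round(2),round(r.fun,1))
E
python3 m3.py
```

```text
in-hand dx,dy mm [2.22 4.94] cost 32.0
in-hand dx,dy mm [ 2.17  3.72 -2.82] cost 28.9
side box [610.42  38.13   8.28] 100.3
side box [610.41  38.2 ] 100.6
top box [607.81  35.34   8.85] 204.1
top box [607.71  35.91] 204.9
```

Emit:
{"name": "play_rows", "arguments": {
  "steps": [
    [[0,0,0,0.056,0.016,-0.5,9],[0,0,0,0,0,-0.6,9],[0,0,0,0,0,-0.6,9],[0,0,0,0,0,-0.5,9],[0,0,0,0,0,-0.24,9]]
  ]
}}

```text
clock: 13.65
tcp_pos: [0.5229, 0.0245, 0.2675]
tcp_rot: [1.856, 2.025, 0.534]
ft_force: [0.0, -0.0, -2.6]
finger_gap: 0.0131
grasp_force: 68.9
```

Emit:
{"name": "play_rows", "arguments": {
  "steps": [
    [[0,0,0,0,0,0,9],[0,0,0,0,0,0,9],[0,0,0,0,0,0,9],[0,0,0,0,0,0,9],[0,0,0,0,0,0,9]]
  ]
}}

```text
clock: 14.15
tcp_pos: [0.5239, 0.0245, 0.2702]
tcp_rot: [1.852, 2.021, 0.538]
ft_force: [-0.7, -0.3, -4.3]
finger_gap: 0.0131
grasp_force: 68.9
```

```bash
python3 st.py; python3 - <<'E'
from h import *
im=get_image("side");np.save("pics/side3.npy",im)
cv2.imwrite("pics/s3.png",cv2.resize(im[160:240,200:300],(800,600),interpolation=cv2.INTER_CUBIC))
E
```

```text
{'clock': 14.15, 'tcp_pos': [0.5239, 0.0245, 0.2702], 'ft_force': [-0.7157, -0.2655, -4.2684], 'moment': [-0.0803, 0.4561, 0.0128], 'finger_gap': 0.0131, 'grasp_force': 68.8752}
yaw 0.0868 tilt z [ 0.4944  0.0447 -0.8681]
```

View pics/s3.png

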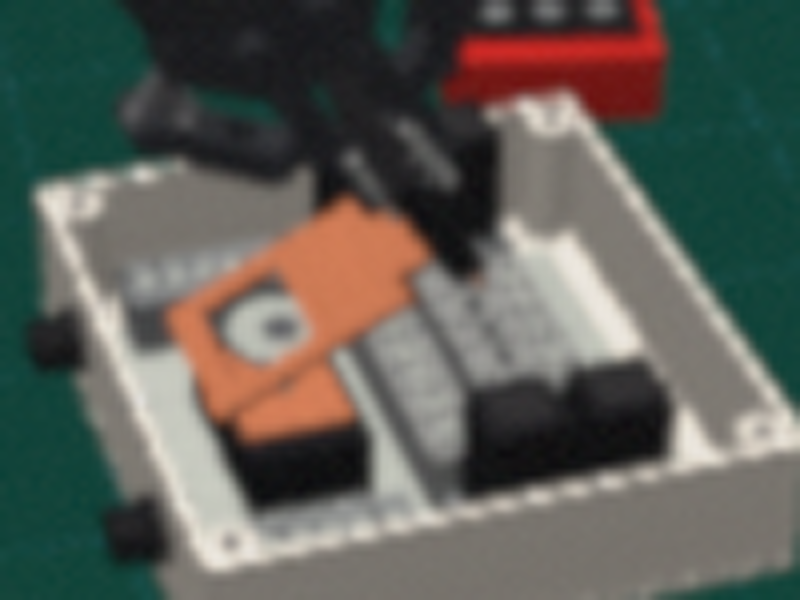

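Through the eye the whole left edge of the head shows, with its dot at (278,328), and the far bar is at its left. The pose reads about 2 mm high, so I lower it slightly and hold.

Emit:
{"name": "play_rows", "arguments": {
  "steps": [
    [[0,0,0,-0.04,0.03,-0.1,9],[0,0,0,0,0,0,9],[0,0,0,0,0,0,9],[0,0,0,0,0,0,9],[0,0,0,0,0,0,9]]
  ]
}}

```text
clock: 14.7
tcp_pos: [0.5237, 0.0249, 0.2685]
tcp_rot: [1.854, 2.024, 0.537]
ft_force: [0.6, -0.3, -2.3]
finger_gap: 0.0132
grasp_force: 68.9
```

```bash
python3 st.py; python3 - <<'E'
from h import *
import m3
from plan import tcp
im=get_image("side");np.save("pics/side4.npy",im);m3.meas(im);m3.meas(im,yawfix=False)
print(state()["tcp_pos"],state()["joint_pos"])
print(tcp(-22,17.5,30,(.6362,.0392)))
E
```

```text
{'clock': 14.7, 'tcp_pos': [0.5237, 0.0249, 0.2685], 'ft_force': [0.5698, -0.2725, -2.2928], 'moment': [-0.0408, 0.4511, -0.0311], 'finger_gap': 0.0132, 'grasp_force': 68.8778}
yaw 0.0867 tilt z [ 0.4915  0.0453 -0.8697]
in-hand dx,dy mm [2.39 4.45] cost 80.4
in-hand dx,dy mm [2.41 4.61 0.4 ] cost 80.2
[0.52366762 0.02488492 0.26854982] [ 0.01561144  0.44808052  2.07676165  0.35526161  0.1085183  -0.41523211]
[0.52190808 0.02557513 0.26674912]
```

Joint 5 is at its lower limit (0.11), so 30° of tilt is too much here. I back off to 25°, where the clearances still work.

```bash
python3 - <<'E'
from plan import *
S=(.6362,.0392)
for a in((-22,18,25),(-14,18,25),(-7,18,25),(-7,18,20),(-7,18,15),(-7,18,10),(-7,18,5),(-7,17.5,0),(-16,17.5,0),(-16,1,0)): print(a,tcp(*a,S).round(4))
s=state();R=Ro.from_rotvec(s["tcp_rot"]).as_matrix()
z=-R[:,2];x=R[:,1];g=s["tcp_pos"]-.1547*z;y=np.cross(z,x)
F=g+.0037*y-.091*x-.039*z-[S[0],S[1],.036];c,n=np.cos(YAW),np.sin(YAW);print("F now",(F[0]*c+F[1]*n+.075)*1e3,(-F[0]*n+F[1]*c)*1e3,F[2]*1e3)
E
```

```text
(-22, 18, 25) [0.5405 0.0272 0.268 ]
(-14, 18, 25) [0.5485 0.0279 0.268 ]
(-7, 18, 25) [0.5554 0.0285 0.268 ]
(-7, 18, 20) [0.574  0.0301 0.2671]
(-7, 18, 15) [0.5925 0.0317 0.2647]
(-7, 18, 10) [0.6106 0.0333 0.2606]
(-7, 18, 5) [0.6283 0.0348 0.2549]
(-7, 17.5, 0) [0.6455 0.0363 0.2472]
(-16, 17.5, 0) [0.6365 0.0355 0.2472]
(-16, 1, 0) [0.6365 0.0355 0.2307]
F now -21.8894297332224 -0.33181006262715357 19.18211475005456
```

Emit:
{"name": "play_rows", "arguments": {
  "steps": [
    [[-0.031,0.362,0,0.252,0.011,0.031,9],[-0.031,0.362,0,0.252,0.011,0.031,9],[-0.031,0.362,0,0.252,0.011,0.031,9],[0,0,0,0,0,0,9],[0,0,0,0,0,0,9]]
  ]
}}

```text
clock: 15.25
tcp_pos: [0.5424, 0.0257, 0.2708]
tcp_rot: [1.904, 2.078, 0.456]
ft_force: [-0.5, 0.3, -3.8]
finger_gap: 0.0133
grasp_force: 69.1
```

```bash
cat > fnow.py <<'E'
from plan import *
S=(.6362,.0392)
s=state();R=Ro.from_rotvec(s["tcp_rot"]).as_matrix()
z=-R[:,2];x=R[:,1];g=s["tcp_pos"]-.1547*z;y=np.cross(z,x)
F=g+.0037*y-.091*x-.039*z-[S[0],S[1],.036];c,n=np.cos(YAW),np.sin(YAW);print("F now",((F[0]*c+F[1]*n+.075)*1e3).round(2),((-F[0]*n+F[1]*c)*1e3).round(2),(F[2]*1e3).round(2),"tilt",np.degrees(np.arcsin(x[2])).round(2),"joints",s["joint_pos"].round(3))
E
python3 st.py;python3 fnow.py
```

```text
{'clock': 15.25, 'tcp_pos': [0.5424, 0.0257, 0.2708], 'ft_force': [-0.5233, 0.2949, -3.7528], 'moment': [-0.0513, 0.3637, 0.0097], 'finger_gap': 0.0133, 'grasp_force': 69.0988}
yaw 0.0867 tilt z [ 0.4147  0.0389 -0.9091]
F now -21.67 -1.1 20.78 tilt 24.61 joints [ 0.018  0.463  2.013  0.133  0.239 -0.192]
```

Emit:
{"name": "play_rows", "arguments": {
  "steps": [
    [[0,0,0,0,0.044,-0.112,9],[0,0,0,0,0,0,9],[0,0,0,0.1,0.008,0,9],[0,0,0,0.1,0.008,0,9],[0,0,0,0,0,0,9]]
  ]
}}

```text
clock: 15.75
tcp_pos: [0.548, 0.0272, 0.2682]
tcp_rot: [1.904, 2.077, 0.456]
ft_force: [-0.6, -0.7, -3.8]
finger_gap: 0.0131
grasp_force: 69.1
```

```bash
python3 st.py;python3 fnow.py
```

```text
{'clock': 15.75, 'tcp_pos': [0.548, 0.0272, 0.2682], 'ft_force': [-0.622, -0.7488, -3.7879], 'moment': [-0.0364, 0.3768, -0.0311], 'finger_gap': 0.0131, 'grasp_force': 69.0958}
yaw 0.0867 tilt z [ 0.4149  0.0387 -0.909 ]
F now -15.87 -0.09 18.24 tilt 24.63 joints [ 0.021  0.474  2.002  0.127  0.239 -0.184]
```

Emit:
{"name": "play_rows", "arguments": {
  "steps": [
    [[0,0,0,0.12,0.01,0,9],[0,0,0,0.12,0.01,0,9],[0,0,0,0.12,0.01,0,9],[0,0,0,0,0,0,9],[0,0,0,0,0,0,9]]
  ]
}}

```text
clock: 16.25
tcp_pos: [0.5566, 0.028, 0.268]
tcp_rot: [1.904, 2.078, 0.455]
ft_force: [-0.7, -0.3, -2.6]
finger_gap: 0.0133
grasp_force: 69.1
```

```bash
python3 st.py;python3 fnow.py; python3 - <<'E'
from h import *
im=get_image("side");np.save("pics/side5.npy",im)
cv2.imwrite("pics/s5.png",cv2.resize(im[160:240,200:300],(800,600),interpolation=cv2.INTER_CUBIC))
E
```

```text
{'clock': 16.25, 'tcp_pos': [0.5566, 0.028, 0.268], 'ft_force': [-0.6625, -0.2663, -2.5922], 'moment': [-0.0545, 0.4576, -0.0156], 'finger_gap': 0.0133, 'grasp_force': 69.0987}
yaw 0.0868 tilt z [ 0.4141  0.0387 -0.9094]
F now -7.46 -0.08 18.06 tilt 24.58 joints [ 0.022  0.483  1.983  0.12   0.249 -0.176]
```

View pics/s5.png

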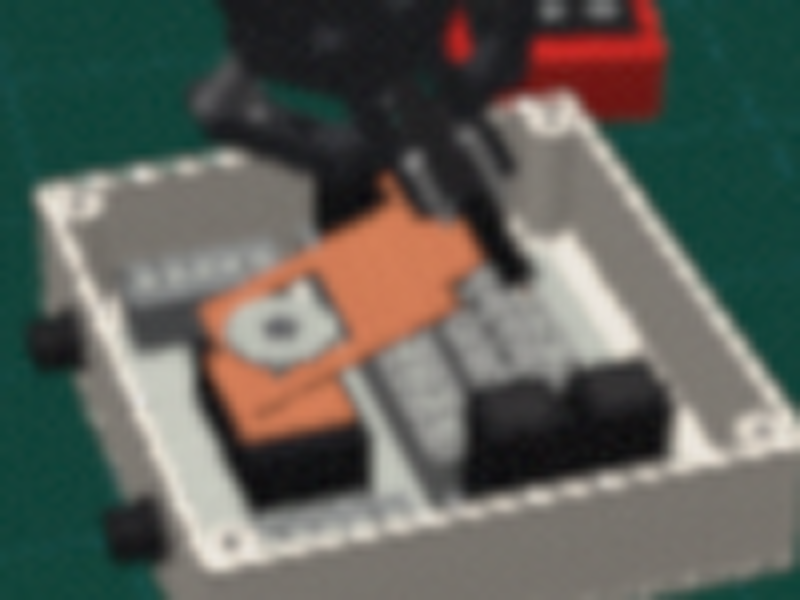

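The head now overlaps the far bar at its left, with its dot at (283,325), and there is no contact force. Next I level the bridge about its far eye edge.

Emit:
{"name": "play_rows", "arguments": {
  "steps": [
    [[-0.077,0.89,0,0.608,0.053,-0.028,9],[-0.077,0.89,0,0.606,0.053,-0.071,9],[-0.077,0.89,0,0.599,0.052,-0.116,9],[0,0,0,0,0,0,9],[0,0,0,0,0,0,9]]
  ]
}}

```text
clock: 16.8
tcp_pos: [0.6015, 0.0319, 0.2623]
tcp_rot: [2.019, 2.203, 0.241]
ft_force: [-0.7, -0.3, -2.7]
finger_gap: 0.0133
grasp_force: 69.1
```

```bash
python3 st.py;python3 fnow.py
```

```text
{'clock': 16.8, 'tcp_pos': [0.6015, 0.0319, 0.2623], 'ft_force': [-0.7495, -0.2727, -2.6761], 'moment': [0.0022, 0.212, -0.0615], 'finger_gap': 0.0133, 'grasp_force': 69.1203}
yaw 0.0868 tilt z [ 0.2128  0.0214 -0.9769]
F now -7.69 -0.0 17.68 tilt 12.35 joints [ 0.03   0.554  1.826  0.029  0.547 -0.08 ]
```

Emit:
{"name": "play_rows", "arguments": {
  "steps": [
    [[-0.077,0.893,0,0.589,0.051,-0.157,9],[-0.077,0.893,0,0.576,0.05,-0.2,9],[-0.077,0.893,0,0.562,0.049,-0.24,9],[0,0,0,0,0,0,9],[0,0,0,0,0,0,9]]
  ]
}}

```text
clock: 17.3
tcp_pos: [0.644, 0.0356, 0.2474]
tcp_rot: [-2.122, -2.314, -0.004]
ft_force: [-0.3, 0.1, -2.3]
finger_gap: 0.0133
grasp_force: 69.1
```

```bash
python3 st.py;python3 fnow.py; python3 - <<'E'
from h import *
import m3
im=get_image("side");np.save("pics/side6.npy",im)
cv2.imwrite("pics/s6.png",cv2.resize(im[160:240,200:300],(800,600),interpolation=cv2.INTER_CUBIC))
E
```

```text
{'clock': 17.3, 'tcp_pos': [0.644, 0.0356, 0.2474], 'ft_force': [-0.3134, 0.0664, -2.3235], 'moment': [-0.0015, -0.0709, -0.0134], 'finger_gap': 0.0133, 'grasp_force': 69.1255}
yaw 0.0867 tilt z [ 4.0e-04  3.2e-03 -1.0e+00]
F now -8.37 0.03 17.61 tilt 0.04 joints [ 0.036  0.65   1.665  0.004  0.826 -0.053]
```

View pics/s6.png

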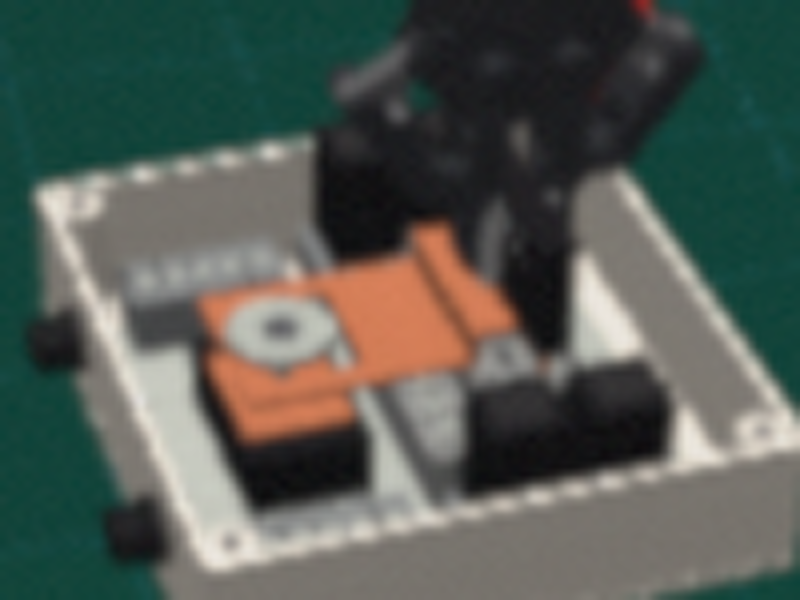

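The tongue is level under the head: the head at (283,325) lies wholly on top of the copper. Now I shift back over the slots and start down.

Emit:
{"name": "play_rows", "arguments": {
  "steps": [
    [[0,0,0,-0.152,-0.013,0,9],[0,0,0,-0.152,-0.013,0,9],[0,0,0,0,0,0,9],[0,0,0,0,0,-0.06,9],[0,0,0,0,0,-0.06,9]]
  ]
}}

```text
clock: 17.85
tcp_pos: [0.6375, 0.035, 0.2449]
tcp_rot: [-2.122, -2.314, -0.003]
ft_force: [-0.0, 0.0, -2.6]
finger_gap: 0.0133
grasp_force: 69.1
```

Emit:
{"name": "play_rows", "arguments": {
  "steps": [
    [[0,0,0,0,0,-0.06,9],[0,0,0,0,0,-0.06,9],[0,0,0,0,0,0,9],[0,0,0,0,0,0,9],[0,0,0,0,0,0,9]]
  ]
}}

```text
clock: 18.35
tcp_pos: [0.6375, 0.035, 0.2418]
tcp_rot: [-2.121, -2.314, -0.003]
ft_force: [-0.5, -0.3, -4.2]
finger_gap: 0.0131
grasp_force: 69.1
```

```bash
python3 st.py;python3 fnow.py
```

```text
{'clock': 18.35, 'tcp_pos': [0.6375, 0.035, 0.2418], 'ft_force': [-0.5237, -0.3386, -4.1706], 'moment': [-0.0107, -0.076, -0.0255], 'finger_gap': 0.0131, 'grasp_force': 69.1262}
yaw 0.0867 tilt z [-7.0e-04  2.9e-03 -1.0e+00]
F now -15.16 -0.01 12.11 tilt -0.03 joints [ 0.036  0.651  1.682  0.004  0.809 -0.054]
```

Emit:
{"name": "play_rows", "arguments": {
  "steps": [
    [[0,0,0,-0.03,0,0,9],[0,0,0,0,0,-0.06,9],[0,0,0,0,0,-0.06,9],[0,0,0,0,0,-0.06,9],[0,0,0,0,0,0,9]]
  ]
}}

```text
clock: 18.85
tcp_pos: [0.6367, 0.0349, 0.237]
tcp_rot: [-2.121, -2.314, -0.002]
ft_force: [0.7, -0.9, -3.1]
finger_gap: 0.013
grasp_force: 69.3
```

```bash
python3 st.py;python3 fnow.py
```

```text
{'clock': 18.85, 'tcp_pos': [0.6367, 0.0349, 0.237], 'ft_force': [0.7455, -0.8504, -3.0973], 'moment': [-0.2488, -0.2008, -0.0161], 'finger_gap': 0.013, 'grasp_force': 69.2785}
yaw 0.0867 tilt z [-8.0e-04  2.7e-03 -1.0e+00]
F now -15.95 -0.15 7.38 tilt -0.03 joints [ 0.035  0.657  1.685  0.004  0.8   -0.054]
```

Emit:
{"name": "play_rows", "arguments": {
  "steps": [
    [[0,0,0,0.01,-0.03,0,9],[0,0,0,0,0,-0.05,9],[0,0,0,0,0,-0.05,9],[0,0,0,0,0,-0.05,9],[0,0,0,0,0,0,9]]
  ]
}}

```text
clock: 19.35
tcp_pos: [0.6369, 0.0343, 0.2333]
tcp_rot: [-2.121, -2.313, -0.002]
ft_force: [0.2, -0.4, -2.9]
finger_gap: 0.0131
grasp_force: 69.3
```

```bash
python3 st.py;python3 fnow.py
```

```text
{'clock': 19.35, 'tcp_pos': [0.6369, 0.0343, 0.2333], 'ft_force': [0.2033, -0.3641, -2.9266], 'moment': [-0.0068, -0.0365, -0.0384], 'finger_gap': 0.0131, 'grasp_force': 69.3179}
yaw 0.0866 tilt z [-0.0012  0.0029 -1.    ]
F now -15.94 -0.66 3.66 tilt -0.05 joints [ 0.035  0.663  1.685  0.004  0.794 -0.055]
```

Emit:
{"name": "play_rows", "arguments": {
  "steps": [
    [[0,0,0,0,0,-0.05,9],[0,0,0,0,0,-0.05,9],[0,0,0,0,0,-0.04,9],[0,0,0,0,0,0,9],[0,0,0,0,0,0,9]]
  ]
}}

```text
clock: 19.85
tcp_pos: [0.637, 0.0343, 0.2308]
tcp_rot: [-2.121, -2.314, -0.003]
ft_force: [-3.1, 0.4, 5.8]
finger_gap: 0.013
grasp_force: 70.3
```

```bash
python3 st.py;python3 fnow.py
```

```text
{'clock': 19.85, 'tcp_pos': [0.637, 0.0343, 0.2308], 'ft_force': [-3.1056, 0.3819, 5.8266], 'moment': [-0.1702, 0.4457, 0.0145], 'finger_gap': 0.013, 'grasp_force': 70.3364}
yaw 0.0868 tilt z [-6.0e-04  2.9e-03 -1.0e+00]
F now -15.7 -0.7 1.16 tilt -0.02 joints [ 0.035  0.667  1.686  0.004  0.79  -0.055]
```

Emit:
{"name": "play_rows", "arguments": {
  "steps": [
    [[0,0,0,-0.01,0,-0.06,9],[0,0,0,0,0,-0.04,9],[0,0,0,0,0,0,9],[0,0,0,0,0,0,9],[0,0,0,0,0,0,9]]
  ]
}}

```text
clock: 20.35
tcp_pos: [0.6369, 0.0343, 0.2307]
tcp_rot: [-2.122, -2.314, -0.003]
ft_force: [-10.6, 0.8, 24.7]
finger_gap: 0.0136
grasp_force: 73.2
```

```bash
python3 st.py;python3 fnow.py
```

```text
{'clock': 20.35, 'tcp_pos': [0.6369, 0.0343, 0.2307], 'ft_force': [-10.621, 0.7858, 24.6924], 'moment': [-0.1812, 1.6531, -0.0435], 'finger_gap': 0.0136, 'grasp_force': 73.2378}
yaw 0.0869 tilt z [ 1.0e-04  2.9e-03 -1.0e+00]
F now -15.66 -0.67 1.03 tilt 0.02 joints [ 0.035  0.667  1.686  0.004  0.789 -0.055]
```

Firmly seated: 25 N for no further travel, at the predicted height. I relieve the push, open and retreat.

Emit:
{"name": "play_rows", "arguments": {
  "steps": [
    [[0,0,0,0.01,0,0.09,9],[0,0,0,0,0,0,9],[0,0,0,0,0,0,30],[0,0,0,0,0,0,40],[0,0,0,0,0,0,40]]
  ]
}}

```text
clock: 20.85
tcp_pos: [0.637, 0.0342, 0.2294]
tcp_rot: [-2.121, -2.314, -0.002]
ft_force: [1.2, -0.3, -0.2]
finger_gap: 0.0399
grasp_force: 0.0
```

Emit:
{"name": "play_rows", "arguments": {
  "steps": [
    [[0,0,0,0,0,0.3,40],[0,0,0,0,0,0.8,40],[0,0,0,0,0,1,40],[0,0,0,0,0,1,40],[0,0,0,0,0,1,40]]
  ]
}}

```text
clock: 21.35
tcp_pos: [0.6369, 0.0343, 0.3336]
tcp_rot: [-2.122, -2.314, -0.003]
ft_force: [0.1, 0.1, -0.9]
finger_gap: 0.0402
grasp_force: 0.0
```

Emit:
{"name": "play_rows", "arguments": {
  "steps": [
    [[0,0,0,0,0,1,40],[0,0,0,-1,0.6,0.4,40],[0,0,0,-1,0.9,0,40],[0,0,0,-1,1,0,40],[0,0,0,-0.6,1,0,40]]
  ]
}}

```text
clock: 21.85
tcp_pos: [0.5452, 0.1223, 0.3678]
tcp_rot: [-2.122, -2.313, -0.002]
ft_force: [0.5, -0.4, -0.4]
finger_gap: 0.0403
grasp_force: 0.0
```

Emit:
{"name": "play_rows", "arguments": {
  "steps": [
    [[0,0,0,-0.5,1,0,40],[0,0,0,-0.5,1,0,40],[0,0,0,-0.5,1,0,40],[0,0,0,-0.5,1,0,40],[0,0,0,0,1,0,40]]
  ]
}}

```text
clock: 22.35
tcp_pos: [0.4955, 0.2476, 0.3676]
tcp_rot: [-2.121, -2.314, -0.001]
ft_force: [-0.0, -0.9, 0.1]
finger_gap: 0.04
grasp_force: 0.0
```

```bash
python3 st.py; python3 - <<'E'
from h import *
I=[]
for c,(y,x) in dict(top=(140,170),side=(150,190)).items():
    im=get_image(c);I.append(cv2.resize(im[y:y+130,x:x+130],(400,400),interpolation=cv2.INTER_CUBIC))
cv2.imwrite("pics/f7.png",np.hstack(I))
E
```

```text
{'clock': 22.35, 'tcp_pos': [0.4955, 0.2476, 0.3676], 'ft_force': [-0.0364, -0.8521, 0.1367], 'moment': [0.0293, 0.0014, 0.0016], 'finger_gap': 0.04, 'grasp_force': 0.0}
yaw 0.0871 tilt z [-0.0016  0.0026 -1.    ]
```

View pics/f7.png

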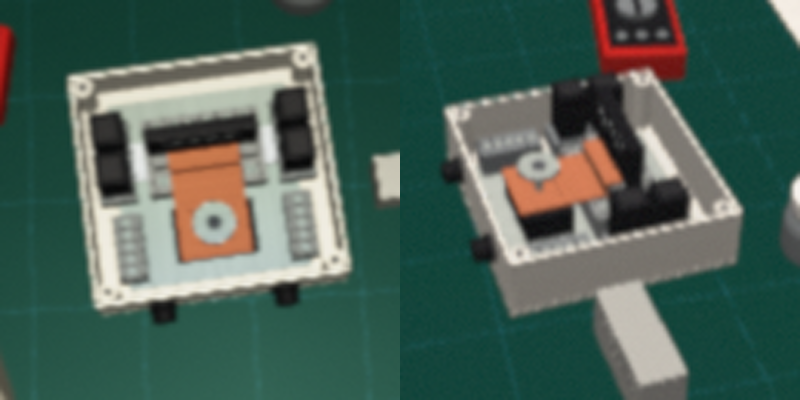

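The bridge sits level on the feed block with the stud head over its tongue, at (214,223) in the top crop and (538,163) in the side crop. Its hood is down on the terminals between the relays, the cover lies on the mat outside, and the gripper is clear.

```bash
python3 -c "from rig import sign_off;print(sign_off())"
```

```text
the job is handed in; nothing more can be done
None
```

The dust cover is on the mat outside the box, and the feed bridge is pressed home with its tongue under the stud head; I handed the job in at about 22 s of the 61 s, and the judge returned no verdict.

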